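# Clamp the white saucer in its sanding jig

## Task

Two sanding jigs stand on the bench, each with an upside-down saucer under its bridge. Clamp the white saucer for sanding: turn the blue knob above it clockwise (seen from above; it sinks as it turns) all the way to its stop, so that the rubber foot presses on the saucer, then let go. Leave the other jig's knob and its terracotta saucer as they are.

Things in the scene. Friction and masses are not known exactly. Their poses are not given: they have to be found in the camera images.
- knob_grip (a point): Centre of the blue bar knob to turn, over the white saucer, on its upright screw axis; x along the bar, y across, z up. Bar 48 mm long, 14 wide, 20 high; pinch it across the 14 mm from above. It stands on a 13 mm thick stem above a fixed aluminium bridge (34 mm wide, 256 long, top 108 mm above the table). This point is 151 mm above the table at joint value 0, 136 mm at 1.5.
- knob (a joint): Turn of that knob, rad: 0 is fully up, 1.5 is the stop, fully down. It grows clockwise seen from above, and the knob sinks 10 mm per rad as it turns (a steep quick thread), without springing back. It starts at 0.2 to 0.5, so 1.0 to 1.3 rad remain, one grasp. Turning takes about 0.3 N m; it stays where it is left.
- foot: The black rubber foot under that screw, 30 mm diameter, 10 mm thick, origin at the centre of its underside. It is sprung (0.8 N per mm): it meets the saucer at about 1.0 rad, and at the stop presses on it with about 4 N.
- saucer_white: White upside-down saucer, loose, 150 mm diameter at the rim, 24 mm high, about 250 g; origin at the centre of its underside, z up. It lies centred on the black disc of its jig.
- jig_seat (a point): Centre of the top of the black rubber disc (170 mm diameter, 30 mm above the table) of the jig with the white saucer, straight below its screw. The jig is fixed: a plywood board 210 x 270 mm with an aluminium bridge over the disc; y axis along the bridge.
- knob2_grip (a point): The same point of the other, identical blue knob, on the jig that holds the terracotta saucer. Must not be turned.
- saucer_terra: Terracotta-coloured upside-down saucer, same size, loose on the other jig; origin at the centre of its underside. Leave alone.
Things that resemble listed ones, but are neither listed nor needed, are in the scene too. Leave any green, purple or turquoise look-alike of the saucer_white alone.

How it is judged (in metres and radians):
At the end, for the whole second after the job is handed in: The knob over the white saucer is turned down to at least 1.25 rad (stop at 1.5), its foot presses on the saucer with more than 0.7 N, the white saucer lies flat within 12 mm of the seat's centre; the other knob has sunk or risen less than 4 mm and the terracotta saucer moved less than 12 mm (value of joint knob above 1.25 rad and contact force between foot and saucer_white above 0.7 N and horizontal distance between saucer_white and jig_seat below 0.012 m and angle between saucer_white's own z axis and vertical below 0.1 rad and distance of knob2_grip from where it was at the start of the episode below 0.004 m and distance of saucer_terra from where it was at the start of the episode below 0.012 m); the robot touches nothing.
It fails at once if the knob of the other jig is turned (more than 4 mm of its travel) (distance of knob2_grip from where it was at the start of the episode above 0.004 m).
It fails at once if the terracotta saucer is shifted by more than 12 mm (distance of saucer_terra from where it was at the start of the episode above 0.012 m).
It also fails if it takes over 35 s, if anything falls off the work surface, if the arm or the gripper's body presses on something with over 40 N, if the wrist force passes 120 N, or if a joint passes its speed limit or range.

## Robot

A 6-joint arm with a two-finger parallel gripper is mounted at the origin on the work surface. World frame = base frame: x ahead of the robot, y to its left, z up, the work surface at z = 0. Lengths are in m, angles in degrees, forces in N, time in s.
With the tool pointing down it reaches from about 0.35 to 0.975 m from the base axis. Payload 17.4 kg.
Tool frame: the origin (TCP) lies on the mounting face of the last link; the fingertips stand 173 mm ahead of it and the grasp point (between the pads) lies 155 mm ahead of it; z points along the fingers, x is the direction in which the jaws open and shut, and the axes are right-handed (so a half turn about z gives the same grasp; the last joint's range is limited). The gripper opens to 85 mm and grips with 20 to 120 N. Pads are 22 mm wide; open, the fingers measure 114 mm over their backs; the gripper's body (76 mm by 85 mm) begins 54 mm behind the grasp point. The pads swing forward as they close: fully open they stand 13 mm farther back than shut.
Start: joints at [-69.087, 6.646, 82.598, -0, 90.757, -2.166], TCP at [0.265, -0.621, 0.405] pointing down, gripper open.
Joint ranges: [-162.19, 162.19], [-47.58, 125.68], [4.15, 143.07], [-65.23, 245.23], [0.69, 171.88], [-170.13, 170.13]. Speed limits (degrees/s): [108.29, 108.29, 127.2, 180, 180, 180].

## Interface

Orientations are given as a 3x3 rotation matrix whose columns are the frame's x, y, z axes.
In Python, from workcell import env gives the robot as it stands.
- The arm moves only by the shell command python3 -m crank 'ROWS' [FORCE]. ROWS is JSON, a list of rows, each a list of 3 entries, a list of its own where there are three numbers: the turn, a rotation vector about the tool's x, y, z in rad, then the shift along the tool's x, y, z in cm, then the closure, from 0 (fully open) to 1 (shut). In form: [[[rx, ry, rz], [dx, dy, dz], jaw], ...]. A call has 1 to 20 rows; each row is the pose to reach, as a shift and turn from the pose commanded when the call began, along the tool's axes at that moment; what a row does not reach only later rows make up. A row lasts 1/12 s, in which the tool goes at most 41.7 mm and 7.16 degrees, less where a joint would pass 70% of its speed; a pose out of reach is approached as far as the arm can. A call with a gripper value outside its range is refused whole. The fingers move at their own pace and stop on an object; FORCE is the grip in N (left out, the last holds). Time passes only in rows, so rows that repeat a pose let the fingers close. It gives the time, the measured TCP pose, the force and the opening at its end, in the units of the state.
- env.sense(): the state, without advancing time (a new reading comes with each control period).
- env.camera(name): name is "scene" or "top" or "wrist"; returns a dict with "color" (400x640x3 uint8, red, green, blue), "intrinsics" (3x3 intrinsics, pixels), "R" (3x3) and "t" (3): a world point X has camera coordinates R X + t; the wrist camera has in their place "tool_from_camera" (4x4, takes a point from camera to tool coordinates, whose origin is the TCP and whose axes are the tool frame's). Camera axes: x right, y down, z forward; pixel columns grow to the right and rows downward; lengths in m; the calibration is good to about 2 mm. A picture is of the moment at which its call begins: read the wrist's pose just before it. There is no depth.
- env.finish_job(): hands the job in, once; it reports no verdict.
The state is a dict: "time": time; "qpos": joint angles; "joint_velocities": joint speeds; "joint_efforts": joint torques, N m; "eef_pos": TCP position; "ee_rot": TCP orientation; "ft_force": force on the tool from outside, world axes, zero at the start; "wrist_torque": the same for the moment, N m; "finger_gap": finger opening in m.
Only numpy, scipy, OpenCV 4.12 (cv2) and the standard library are available. Lean on these libraries where they do the work, as an engineer would, in place of code of your own. Each camera call takes 0.05 s, during which the arm holds its last target. There are 200 camera calls.

## Working session

There is one attempt and no reset: what is moved stays moved. The work goes in short steps, Python scripts to look and compute and a shell command to move; the robot and the scene stay as the last step left them, time stands still between calls to the robot, and variables do not carry over. Pictures are saved under pics/ and viewed, about 8 in all and at most 12, crops included, and the job is handed in when it is done.

```bash
ls; mkdir -p pics
python3 - <<'E'
from workcell import env
import cv2,pickle
s=env.sense();print(s['time'],s['eef_pos'],s['ee_rot'],s['finger_gap'])
d={n:env.camera(n) for n in("scene","top")}
pickle.dump(d,open('d.pkl','wb'))
for n in d: 
    cv2.imwrite(f'pics/{n}.png',d[n]['color'][...,::-1]); print(n,d[n]['intrinsics'],d[n]['R'],d[n]['t'])
E
```

```text
pics
0.0 [ 0.26460703 -0.62098294  0.40393414] [[ 3.92034235e-01 -9.19950519e-01 -4.49772426e-04]
 [-9.19949823e-01 -3.92034492e-01  1.13147084e-03]
 [-1.21722349e-03 -2.98072397e-05 -9.99999259e-01]] 0.08536226001096371
scene [[407.18998479   0.         322.17014398]
 [  0.         407.18998479 199.57810771]
 [  0.           0.           1.        ]] [[-0.42524038  0.90507452 -0.00327532]
 [ 0.68320687  0.3186203  -0.65704602]
 [-0.59363203 -0.28164022 -0.75384335]] [ 0.07292472 -0.20849157  1.55743094]
top [[492.6259283    0.         309.47104587]
 [  0.         492.6259283  204.39175899]
 [  0.           0.           1.        ]] [[ 2.09264734e-02 -9.99780915e-01  4.52856093e-04]
 [-9.76673020e-01 -2.05396187e-02 -2.13747365e-01]
 [ 2.13709838e-01  4.03068623e-03 -9.76888867e-01]] [0.10402245 0.41310194 1.56668495]
```

View pics/top.png

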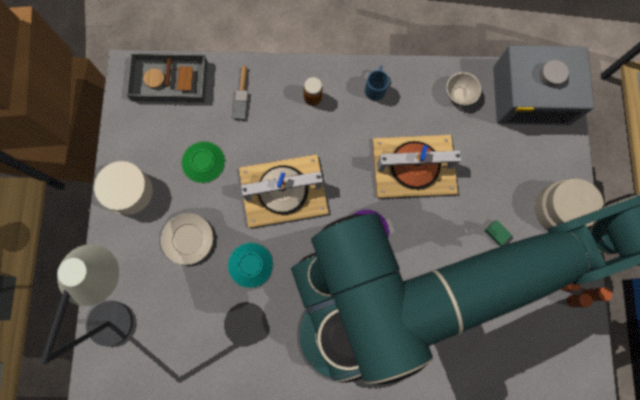

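View pics/scene.png

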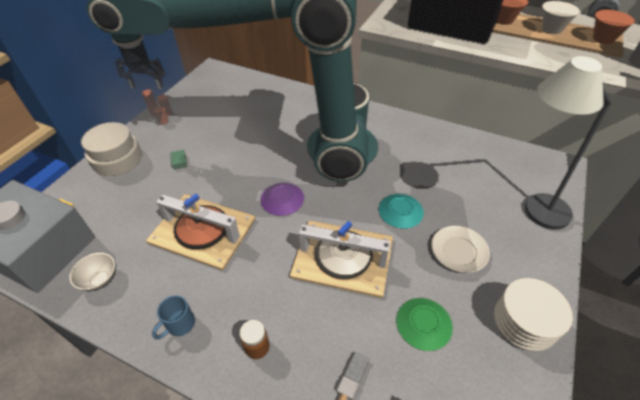

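The top view shows the white-saucer jig at about (283,188) with its blue knob at (281,181). The other jig is at (415,165). In the scene view the target knob is at about (345,228), and the other is at (191,201).

```bash
cat > h.py <<'E'
import numpy as np,cv2
def ray(c,uv):
    d=np.linalg.inv(c['intrinsics'])@np.r_[uv,1]; return -c['R'].T@c['t'], c['R'].T@d
def plane(c,uv,z):
    o,d=ray(c,uv); return o+d*(z-o[2])/d[2]
def blue(img,roi):
    x0,y0,x1,y1=roi; h=cv2.cvtColor(img[y0:y1,x0:x1],cv2.COLOR_RGB2HSV)
    m=cv2.inRange(h,(105,120,60),(130,255,255))
    n,l,st,ce=cv2.connectedComponentsWithStats(m); i=1+np.argmax(st[1:,4])
    p=np.argwhere(l==i)[:,::-1]+[x0,y0]; return p
def bar(p):
    r=cv2.minAreaRect(p.astype(np.float32)); return r
E
python3 - <<'E'
import pickle,numpy as np
from h import *
d=pickle.load(open('d.pkl','rb'))
for k,(rt,rs) in {'white':((265,165,300,195),(325,215,365,242)),'terra':((408,140,440,168),(175,190,210,212))}.items():
    pt=blue(d['top']['color'],rt); ps=blue(d['scene']['color'],rs)
    ct,cs=pt.mean(0),ps.mean(0)
    o1,d1=ray(d['top'],ct);o2,d2=ray(d['scene'],cs)
    A=np.c_[d1,-d2];q=np.linalg.lstsq(A,o2-o1,rcond=None)[0]
    a,b=o1+q[0]*d1,o2+q[1]*d2
    print(k,len(pt),len(ps),ct,cs,'tri',(a+b)/2,np.linalg.norm(a-b),'plane',plane(d['top'],ct,.15),plane(d['scene'],cs,.15))
    for n,p in(('top',pt),('scene',ps)):
        w=np.array([plane(d[n],u,.155)[:2] for u in p]);e,v=np.linalg.eigh(np.cov(w.T))
        print(n,'bar dir deg',np.degrees(np.arctan2(v[1,1],v[0,1]))%180,np.sqrt(e*12))
E
```

```text
white 50 73 [280.5  179.74] [344.67123288 227.8630137 ] tri [0.46414701 0.20462549 0.14702854] 0.0025234510200000896 plane [0.46375046 0.20323452 0.15      ] [0.46588511 0.20660803 0.15      ]
top bar dir deg 165.33991588455905 [0.01124965 0.04276178]
scene bar dir deg 170.90164944101272 [0.01437663 0.04598263]
terra 61 69 [423.73770492 152.26229508] [190.94202899 200.13043478] tri [ 0.56113297 -0.23939617  0.14830755] 0.004988259140053609 plane [ 0.56199064 -0.24124497  0.15      ] [ 0.56154406 -0.2354067   0.15      ]
top bar dir deg 165.19542113316385 [0.01263356 0.04948462]
scene bar dir deg 169.82878680944305 [0.01773356 0.04278296]
```

The target knob is near (0.464, 0.204, 0.147), with the bar at about 168°. The jaws should be at +78°, which leaves joint 6 room to turn clockwise. I'll hover above it first.

```bash
python3 -m crank '[[[0,0,-2.53],[-68.1,-50.7,0],0],[[0,0,-2.53],[-68.1,-50.7,0],0],[[0,0,-2.53],[-68.1,-50.7,0],0],[[0,0,-2.53],[-68.1,-50.7,0],0],[[0,0,-2.53],[-68.1,-50.7,0],0],[[0,0,-2.53],[-68.1,-50.7,0],0],[[0,0,-2.53],[-68.1,-50.7,0],0],[[0,0,-2.53],[-68.1,-50.7,0],0],[[0,0,-2.53],[-68.1,-50.7,0],0],[[0,0,-2.53],[-68.1,-50.7,0],0],[[0,0,-2.53],[-68.1,-50.7,0],0],[[0,0,-2.53],[-68.1,-50.7,0],0],[[0,0,-2.53],[-68.1,-50.7,0],0],[[0,0,-2.53],[-68.1,-50.7,0],0],[[0,0,-2.53],[-68.1,-50.7,0],0],[[0,0,-2.53],[-68.1,-50.7,0],0],[[0,0,-2.53],[-68.1,-50.7,0],0],[[0,0,-2.53],[-68.1,-50.7,0],0],[[0,0,-2.53],[-68.1,-50.7,0],0],[[0,0,-2.53],[-68.1,-50.7,0],0]]'
cat > st.py <<'E'
from workcell import env
import numpy as np
s=env.sense();R=np.array(s['ee_rot']);p=np.array(s['eef_pos'])
print(s['time'],p.round(4),'xang',np.degrees(np.arctan2(R[1,0],R[0,0])).round(2),R[:,2].round(4),np.round(s['qpos'],1),'F',np.round(s['ft_force'],1),np.round(s['wrist_torque'],2),s['finger_gap'])
d=np.array([.464,.204,.405])-p;print('to hover tool cm',(R.T@d*100).round(2))
E
python3 st.py
```

```text
time: 1.77
eef_pos: [0.4601, 0.1914, 0.4046]
ee_rot: [[0.23, 0.973, 0.0], [0.973, -0.23, 0.0], [0.0, 0.0, -1.0]]
ft_force: [0.9, -1.3, 0.8]
finger_gap: 0.0855
1.7667 [0.4601 0.1914 0.4046] xang 76.7 [ 2.e-04  0.e+00 -1.e+00] [ 19.7 -15.8 103.7  -0.   92.  -57.1] F [ 0.9 -1.3  0.8] [-0.03  0.01  0.02] 0.08553439509405598
to hover tool cm [ 1.32  0.09 -0.04]
```

```bash
python3 -m crank '[[[0,0,0],[0,0,0],0],[[0,0,0],[0,0,0],0],[[0,0,0],[0,0,0],0]]' >/dev/null; python3 st.py
python3 - <<'E'
from workcell import env
import pickle,cv2
s=env.sense();c=env.camera('wrist');pickle.dump((s,c),open('w.pkl','wb'));cv2.imwrite('pics/w1.png',c['color'][...,::-1]);print(c['tool_from_camera'],c['intrinsics'])
E
```

```text
2.0167 [0.4603 0.189  0.4043] xang 76.29 [-8.e-04 -5.e-04 -1.e+00] [ 19.4 -15.9 103.8  -0.   92.1 -56.9] F [ 0.3 -0.1  0.7] [-0.07  0.04  0.04] 0.08529332202737652
to hover tool cm [ 1.55  0.   -0.07]
[[ 9.99999566e-01  6.29653131e-04 -6.86580306e-04 -1.42546359e-04]
 [-3.81806732e-04  9.49269676e-01  3.14462933e-01 -8.01675913e-02]
 [ 8.49752435e-04 -3.14462535e-01  9.49269505e-01  3.09339642e-02]
 [ 0.00000000e+00  0.00000000e+00  0.00000000e+00  1.00000000e+00]] [[286.3484749    0.         323.53742286]
 [  0.         286.3484749  204.12095064]
 [  0.           0.           1.        ]]
```

View pics/w1.png

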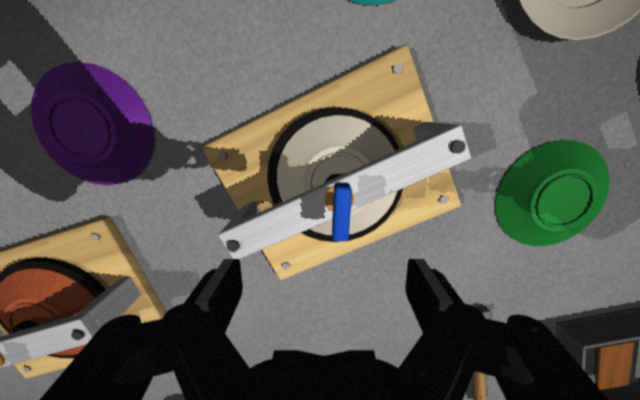

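The wrist view shows the blue bar from (343,184) to (341,241), standing over the bridge and white saucer, nearly along the image's vertical axis.

Run:
```python
import pickle,numpy as np
from h import *
s,c=pickle.load(open('w.pkl','rb'))
R=np.array(s['ee_rot']);p=np.array(s['eef_pos']);T=np.array(c['tool_from_camera'])
Rw=R@T[:3,:3];tw=R@T[:3,3]+p
c2=dict(intrinsics=np.array(c['intrinsics']),R=Rw.T,t=-Rw.T@tw)
P=blue(c['color'],(310,165,375,250))
v=np.array([c['color'][y,x].max() for x,y in P]);print(len(P),np.percentile(v,[5,25,50,75,95]))
for y in range(182,244,6):
    q=P[P[:,1]==y];print(y,q[:,0].min() if len(q) else '',q[:,0].max() if len(q) else '',c['color'][y,q[:,0].min():q[:,0].max()+1].max(1) if len(q) else '')
for z in(.150,.158):
    w=np.array([plane(c2,u,z)[:2] for u in P])
    r=cv2.minAreaRect((w*1000).astype(np.float32));e,V=np.linalg.eigh(np.cov(w.T))
    print(z,'mean',w.mean(0),'rect',r,'dir',np.degrees(np.arctan2(V[1,1],V[0,1]))%180)
```

```text
898 [ 96.   163.   185.   190.   194.15]
182   
188 335 350 [ 77 101 125 147 152 149 149 145 141 140 136 135 131 128 125 139]
194 334 350 [ 76 112 140 163 182 186 190 187 192 192 194 197 196 198 196 188 166]
200 334 350 [ 89 121 148 171 183 184 189 190 191 193 192 195 197 195 191 182 159]
206 334 349 [ 97 126 158 177 185 186 187 191 191 191 190 193 192 191 189 171]
212 334 349 [111 135 163 182 187 185 189 187 191 191 193 193 193 191 184 176]
218 333 349 [ 96 117 144 168 180 183 185 189 188 187 190 190 188 191 186 177 165]
224 333 348 [ 98 126 153 175 181 182 187 189 189 189 188 191 190 190 185 174]
230 333 348 [108 135 161 177 183 185 188 187 190 190 191 190 193 189 181 167]
236 332 349 [ 74 114 143 168 179 183 185 187 188 189 190 181 163 179 187 171 127  62]
242   
0.15 mean [0.46534911 0.20241247] rect ((465.3515625, 202.1651611328125), (14.511603355407715, 48.60938262939453), 76.22367095947266) dir 164.60532700277076
0.158 mean [0.46237805 0.2026055 ] rect ((462.38043212890625, 202.3670196533203), (13.992009162902832, 46.86888885498047), 76.22367095947266) dir 164.60532700277076
```

```bash
python3 -m crank '[[[0,0,0.023],[1.4,-0.1,3],0],[[0,0,0.023],[1.4,-0.1,6],0],[[0,0,0.023],[1.4,-0.1,8.5],0],[[0,0,0.023],[1.4,-0.1,9.9],0],[[0,0,0.023],[1.4,-0.1,9.9],0],[[0,0,0.023],[1.4,-0.1,9.9],0],[[0,0,0.023],[1.4,-0.1,9.9],0]]' >/dev/null; python3 st.py;  python3 - <<'E'
from workcell import env
import pickle,cv2
s=env.sense();c=env.camera('wrist');pickle.dump((s,c),open('w2.pkl','wb'));cv2.imwrite('pics/w2.png',c['color'][...,::-1])
E
```

```text
2.65 [0.4631 0.2025 0.3076] xang 74.94 [ 2.1e-03  8.0e-04 -1.0e+00] [ 20.7 -12.5 110.1   0.   82.3 -54.2] F [0.5 0.3 0.8] [ 0.   -0.02  0.02] 0.08549454828550158
to hover tool cm [ 0.18  0.07 -9.74]
```

View pics/w2.png

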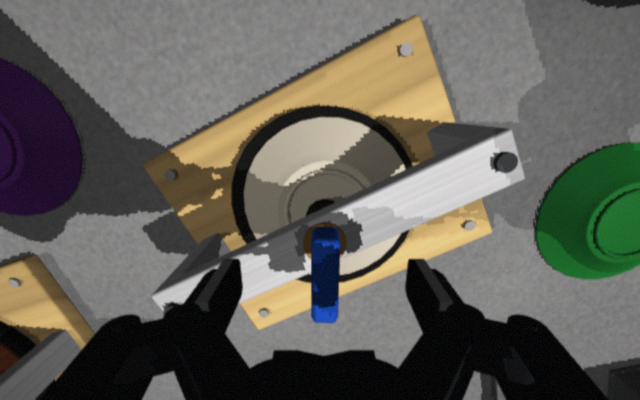

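The bar is centred between the fingers: x about 325, with the finger tips at 240 and 408. Next I'll check the centre along the bar.

Run:
```python
import pickle,numpy as np
from h import *
s,c=pickle.load(open('w2.pkl','rb'))
R=np.array(s['ee_rot']);p=np.array(s['eef_pos']);T=np.array(c['tool_from_camera'])
Rw=R@T[:3,:3];tw=R@T[:3,3]+p
c2=dict(intrinsics=np.array(c['intrinsics']),R=Rw.T,t=-Rw.T@tw)
print(c['color'][225:328:3,325].tolist())
for z in(.156,.158):
  for y in(227,240,322): 
    w=plane(c2,(325,y),z); print(z,y,w,'tool',(R.T@(w-p)*100).round(2))
```

```text
[[49, 36, 17], [10, 20, 44], [4, 18, 45], [9, 21, 45], [14, 26, 54], [13, 42, 104], [27, 71, 168], [17, 47, 114], [12, 33, 84], [12, 33, 83], [11, 31, 79], [13, 31, 71], [7, 22, 54], [9, 24, 54], [6, 20, 51], [4, 19, 50], [7, 20, 53], [10, 23, 54], [6, 20, 52], [13, 22, 55], [9, 21, 52], [10, 24, 53], [6, 22, 51], [1, 19, 48], [10, 23, 53], [7, 23, 53], [6, 21, 52], [12, 29, 69], [25, 67, 160], [29, 79, 189], [32, 81, 191], [30, 80, 191], [40, 81, 177], [131, 131, 135], [130, 129, 129]]
0.156 227 [0.43532692 0.21062359 0.156     ] tool [ 0.05 -2.92 15.16]
0.156 240 [0.44162611 0.20894225 0.156     ] tool [ 0.05 -2.27 15.16]
0.156 322 [0.48645217 0.19697758 0.156     ] tool [ 0.06  2.37 15.17]
0.158 227 [0.43450381 0.21083224 0.158     ] tool [ 0.04 -3.01 14.96]
0.158 240 [0.4406985 0.2091788 0.158    ] tool [ 0.05 -2.36 14.96]
0.158 322 [0.48478087 0.19741262 0.158     ] tool [ 0.05  2.2  14.97]
```

The grasp is centred to within about 1 mm. Closing now.

```bash
python3 -m crank '[[[0,0,0],[0,0,0],1],[[0,0,0],[0,0,0],1],[[0,0,0],[0,0,0],1],[[0,0,0],[0,0,0],1],[[0,0,0],[0,0,0],1],[[0,0,0],[0,0,0],1],[[0,0,0],[0,0,0],1],[[0,0,0],[0,0,0],1],[[0,0,0],[0,0,0],1],[[0,0,0],[0,0,0],1]]' 60 >/dev/null; python3 st.py
```

```text
3.5333 [0.4628 0.203  0.3059] xang 75.0 [ 3.e-04  5.e-04 -1.e+00] [ 20.8 -12.4 110.2   0.   82.2 -54.2] F [-0.1  4.7  2.6] [ 0.76 -0.05 -0.24] 0.013071569826642914
to hover tool cm [ 0.13  0.1  -9.91]
```

Gripped, with a gap of 13 mm. Now I'll turn it clockwise 0.6 rad (+z in the tool frame), sinking 10 mm per rad.

```bash
python3 -m crank '[[[0,0,0.08],[0,0,0.08],1],[[0,0,0.16],[0,0,0.16],1],[[0,0,0.24],[0,0,0.24],1],[[0,0,0.32],[0,0,0.32],1],[[0,0,0.4],[0,0,0.4],1],[[0,0,0.48],[0,0,0.48],1],[[0,0,0.56],[0,0,0.56],1],[[0,0,0.6],[0,0,0.6],1],[[0,0,0.6],[0,0,0.6],1],[[0,0,0.6],[0,0,0.6],1]]' >/dev/null; python3 st.py
```

```text
4.3667 [0.4629 0.2034 0.3001] xang 40.63 [ 0.0015  0.0019 -1.    ] [ 2.080e+01 -1.220e+01  1.105e+02  1.000e-01  8.150e+01 -1.980e+01] F [ 4.3 10.9  0.7] [ 1.83 -0.72 -0.05] 0.012652027920886811
to hover tool cm [  0.15   0.02 -10.49]
```

```bash
python3 -m crank '[[[0,0,0.08],[0,0,0.08],1],[[0,0,0.16],[0,0,0.16],1],[[0,0,0.24],[0,0,0.24],1],[[0,0,0.32],[0,0,0.32],1],[[0,0,0.38],[0,0,0.38],1],[[0,0,0.38],[0,0,0.38],1]]' >/dev/null; python3 st.py; python3 -m crank '[[[0,0,0.05],[0,0,0.05],1],[[0,0,0.1],[0,0,0.1],1],[[0,0,0.1],[0,0,0.1],1]]' >/dev/null; python3 st.py
```

```text
4.8667 [0.4631 0.2035 0.2963] xang 18.65 [ 0.0026  0.0025 -1.    ] [ 2.080e+01 -1.200e+01  1.108e+02  1.000e-01  8.110e+01  2.200e+00] F [ 8.4 13.2 -1.4] [ 2.15 -1.41  0.03] 0.012988667220717301
to hover tool cm [  0.14  -0.04 -10.87]
5.1167 [0.4632 0.2035 0.2955] xang 13.01 [ 0.0029  0.0025 -1.    ] [ 2.080e+01 -1.200e+01  1.108e+02  1.000e-01  8.100e+01  7.800e+00] F [ 8.7 13.1  1.2] [ 2.09 -1.4   0.96] 0.012691862462372375
to hover tool cm [  0.13  -0.05 -10.95]
```

The z moment has jumped to about 1 N m, which suggests the stop. I'll nudge a little further to confirm.

```bash
python3 -m crank '[[[0,0,0.04],[0,0,0.02],1],[[0,0,0.06],[0,0,0.03],1],[[0,0,0.06],[0,0,0.03],1],[[0,0,0.06],[0,0,0.03],1]]' >/dev/null; python3 st.py
```

```text
5.45 [0.4633 0.2033 0.2955] xang 9.75 [ 0.0035  0.0015 -1.    ] [ 20.8 -12.  110.8   0.   81.   11. ] F [9.3 8.4 3. ] [ 1.27 -1.44  1.03] 0.012899423251762025
to hover tool cm [  0.13  -0.07 -10.95]
```

The tool turned 3° with the moment level at about 1 N m and no sinking, so the knob is at the stop and the pads are slipping. I'll release, rise and check.

```bash
python3 -m crank '[[[0,0,0],[0,0,0],0],[[0,0,0],[0,0,0],0],[[0,0,0],[0,0,0],0],[[0,0,0],[0,0,0],0],[[0,0,0],[0,0,0],0],[[0,0,0],[0,0,0],0],[[0,0,0],[0,0,0],0],[[0,0,0],[0,0,0],0],[[0,0,0],[0,0,-3],0],[[0,0,0],[0,0,-6],0],[[0,0,0],[0,0,-9],0],[[0,0,0],[0,0,-11],0],[[0,0,0],[0,0,-11],0],[[0,0,0],[0,0,-11],0],[[0,0,0],[0,0,-11],0]]' >/dev/null; python3 st.py;  python3 - <<'E'
from workcell import env
import pickle,cv2,numpy as np
from h import *
s=env.sense();c=env.camera('wrist');sc=env.camera('scene');cv2.imwrite('pics/w3.png',c['color'][...,::-1])
cv2.imwrite('pics/s3.png',cv2.resize(sc['color'][150:310,120:420,::-1],None,fx=2.6,fy=2.6,interpolation=2))
R=np.array(s['ee_rot']);p=np.array(s['eef_pos']);T=np.array(c['tool_from_camera'])
Rw=R@T[:3,:3];tw=R@T[:3,3]+p
c2=dict(intrinsics=np.array(c['intrinsics']),R=Rw.T,t=-Rw.T@tw)
P=blue(c['color'],(290,165,375,260))
w=np.array([plane(c2,u,.143)[:2] for u in P]);e,V=np.linalg.eigh(np.cov(w.T))
print(len(P),w.mean(0),'dir',np.degrees(np.arctan2(V[1,1],V[0,1]))%180)
E
```

```text
6.7 [0.4627 0.2028 0.4037] xang 9.68 [-8.e-04 -3.e-04 -1.e+00] [ 20.8 -14.9 103.1   0.   91.8  11.1] F [ 0.9 -0.4 -0.4] [-0.01 -0.02 -0.02] 0.08520127938788037
to hover tool cm [ 0.15 -0.09 -0.13]
854 [0.4643862  0.20438935] dir 104.55373010928702
```

View pics/w3.png

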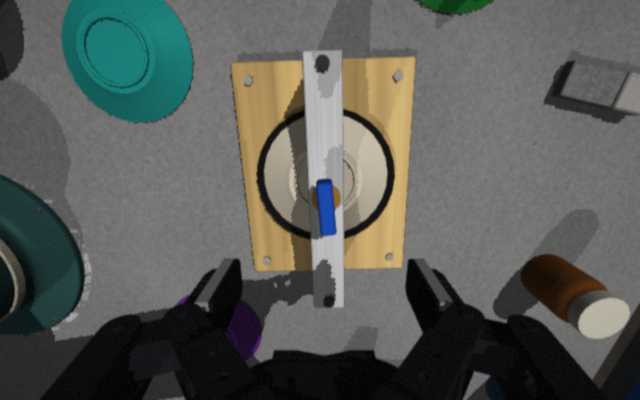

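View pics/s3.png

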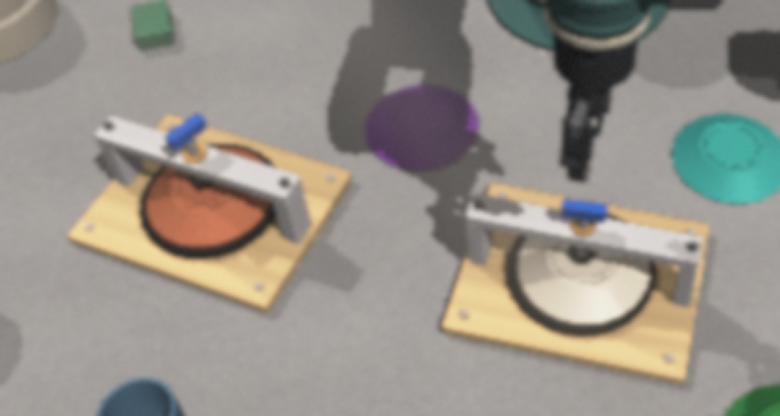

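The bar is now at 104.5°, having turned 1.05 rad clockwise. The foot is down on the white saucer, which is still centred on its disc. The other jig looks unchanged and the gripper is clear, so I'm handing in.

```bash
python3 -c "
from workcell import env
print(env.finish_job())"
```

```text
the job is handed in; nothing more can be done
None
```

I clamped the white saucer by gripping its blue knob across the bar, turning it clockwise to what I read as the stop, then letting go and rising clear. The job was handed in at about 6.7 s.

- **Knob turn:** the bar went from about 165° to 104.5° in the wrist images, which is 1.05 rad. It starts somewhere between 0.2 and 0.5 rad, so the turn alone gives 1.25 to 1.55 rad.
- **Stop:** the wrist moment rose to about 1 N m, against about 0.3 N m for normal turning. The tool then slipped about 3° further without sinking, so I take this as the stop. A rough height measurement at the start (about 0.4 rad) also puts the end near 1.45 rad.
- **Not measured:** I did not measure the final joint value or the foot's pressing force directly.
- **Rest of the scene:** in the last pictures, judged by eye, the white saucer sits centred under its foot and the terracotta saucer and its knob look unchanged. The gripper is open about 10 cm above the knob with near-zero wrist force. None of my checks disagreed.

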